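Pry the spring clip off a drive pulley's shaft with a hooked pick

TASK

Take the clip off the drive unit: lift the red hooked pick out of the tool rack by its bare steel shank, lay it on the black mat, let go and take it again by its red handle, then hook it into the eye of the spring clip and pull the clip straight out of its shaft groove without touching the seated clip with the gripper. Lay the pick back on the mat and put the clip in the blue parts tray. Do not let the clip fall onto the bench, and leave the other things standing where they are.

Things in the scene. Friction and masses are not known exactly. Their poses are not given: they have to be found in the camera images.
- pick_handle (a point): Centre of the red handle (100 long, 26 wide, 30 mm high) of the hooked pick; underside 15 mm below. +x runs along the pick from handle to hook, z up, hook down. At the start it is sunk in one of the rack's two slots: walls 2 mm beside it and 10 mm above its top bar the fingers, so only the bare shank can be gripped. On a flat surface the pick lies steadily, hook down.
- pick_shank (a point): Point on the pick's bare shank, 85 mm ahead (+x) of the handle's centre, at the same height and with the same axes. The shank is a 9 mm square steel bar from 50 to 140 mm ahead of the handle's centre, underside 10.5 mm above the handle's underside. In the rack it stands free over a 6 mm board, 60 mm clear on each side.
- pick_hook (a point): Bottom centre of the pick's hook: the bar's end bent straight down, 7 mm thick along the pick, 9 mm wide, 136.5 mm ahead of the handle's centre. Its tip is 1 mm above the level of the handle's underside and 9.5 mm below the shank's underside. Axes of pick_handle.
- pick: The whole red-handled hooked pick, 190 mm long, about 130 g; origin under the handle's centre, on its underside. Axes of pick_handle.
- mat_top (a point): Centre of the top of the black mat on which the pick is to be laid: 240 (its x) by 180 (its y) mm, top 3 mm above the bench, z up.
- unit: Drive unit, fixed: 150 mm square aluminium base, grey gearbox 112 mm square, dark pulley of 80 mm radius whose flat top is 66 mm above the bench; origin at the bench under the shaft.
- shaft (a point): Shaft axis at the level of the pulley's top face (66 mm above the bench). The groove is just above that face: neck of 10 mm radius, 8 mm high; over it a collar of 14 mm radius up to 20 mm and a stub of 8 mm radius up to 32 mm above the face.
- clip: Steel spring clip with orange tab, 80 long, 44 mm wide, about 84 g, flat on the pulley's top face. Origin: underside, on the shaft axis when seated; +x points outward through eye, back bar and tab (the way to pull), z up. Along +x: cross bar 10.6 to 16 mm (6 high), eye 16 to 34, back bar 34 to 41 (44 wide, 14 high), tab 41 to 66. Two sprung arms reach round the shaft to 14 mm behind the origin.
- clip_ring (a point): Point 3 mm above the clip's origin, over the shaft axis when the clip is seated; axes of the clip. Some 5 to 12 N along the clip's +x on its back bar spreads the arms; after about 9 mm they snap past the shaft, after 25 mm the clip is clear and lies loose on the pulley; pulled 45 mm or more it may tip off the pulley's edge.
- clip_eye (a point): Centre of the clip's eye, the opening for the hook: 18 mm along the clip, 23 mm across, between cross bar and back bar; 25 mm ahead of the clip's origin, 3 mm above its underside. Axes of the clip.
- clip_tab (a point): Centre of the orange tab by which the loose clip is picked up: 25 long, 18 wide, 14 mm high, 53.5 mm ahead of the clip's origin, 7 mm above its underside. Axes of the clip.
- clip_mid (a point): Middle of the clip's length, 26 mm ahead of its origin, 7 mm above its underside. Axes of the clip.
- tray: Blue open parts tray, fixed: 150 (its x) by 120 (its y) by 35 mm high outside, walls and floor 4 to 5 mm thick; origin at the bench under its centre, z up.
- bar: Green-handled flat pry bar in the rack's other slot, 217 mm long: a bystander, leave it. Origin on its underside.
- board: Green circuit board 110 x 80 mm lying at the back: a bystander, leave it. Origin on its underside.
- bottle: White bottle, 56 mm across, 150 mm high: a bystander, leave it. Origin on its underside.
- spare_pulley: Spare aluminium pulley, 80 mm across, 28 mm high: a bystander, leave it. Origin on its underside.
- jar: Amber jar, 60 mm across, 70 mm high: a bystander, leave it. Origin on its underside.
- meter: Grey multimeter 150 x 80 x 35 mm: a bystander, leave it. Origin on its underside.
Not all that is in view belongs to the job. There is more than one size of the pick; the job needs the larger. There is more than one size of the clip; the job needs the larger.

How it is judged:
By the outcome, as a careful person would: the job done as asked, in the order asked, and still so for the second after the job is handed in, with the robot touching nothing.
It also fails if it takes over 72 s, if anything falls off the work surface, if the arm or the gripper's body presses on something with over 40 N, if the wrist force passes 120 N, or if a joint passes its speed limit or range.

ROBOT

A 6-joint arm with a two-finger parallel gripper is mounted at the origin on the work surface. World frame = base frame: x ahead of the robot, y to its left, z up, the work surface at z = 0. Lengths are in m, angles in rad, forces in N, time in s.
With the tool pointing down it reaches from about 0.325 to 0.775 m from the base axis. Payload 5.5 kg.
Tool frame: the origin (TCP) lies midway between the tips of the shut fingers; the grasp point (between the pads) lies behind it (manip.hold_point_z is the z of the grasp point in the tool frame, in m); z points along the fingers, y is the direction in which the jaws open and shut (so a half turn about z gives the same grasp; the last joint's range is limited). The gripper opens to 85 mm and grips with 20 to 120 N. Pads are 22 mm wide; open, the fingers measure 114 mm over their backs; the gripper's body (76 mm by 85 mm) begins 54 mm behind the grasp point. The pads swing forward as they close: fully open they stand 13 mm farther back than shut.
Start: joints at [-1.313, 0.091, 1.231, -0, 1.82, -0.057], TCP at [0.186, -0.571, 0.231] pointing down, gripper open.
Joint ranges: [-2.87, 2.87], [-0.86, 2.18], [0.17, 2.46], [-1.51, 4.65], [0.06, 2.69], [-2.65, 2.65]. Speed limits (rad/s): [2.57, 2.57, 3.01, 3.14, 3.14, 3.14].

INTERFACE

Orientations are given as a unit quaternion [w, x, y, z].
In Python, from plant import manip gives the robot as it stands. The module is installed in compiled form; this text tells all that it offers. Calls block until the motion is done:
- manip.movep(position, orientation): joint-space move of the TCP to a pose.
- manip.move_straight(position, v=0.15, orientation=None, until_force=None): straight line of the TCP; orientation=None keeps the orientation; v is the mean speed in m/s. With until_force (N) it stops when the force on the tool has changed by that much, and returns True; else False.
- manip.movej(angles): joint-space move.
- manip.release() and manip.grab(): open the fingers fully, or close them until they stop; the grip force is fixed at half the most.
- manip.hold(seconds).
- manip.inverse_kinematics(position, orientation): joint angles nearest the present ones, or None.
- manip.sense(): the state.
- manip.snapshot(name): name is "scene" or "top" or "wrist"; returns a dict with "frame" (384x512x3 uint8, blue, green, red), "fx", "fy", "cx", "cy" (pixels), "k1" (the pictures are not rectified: a ray, as slopes to the right and down, at radius r is drawn at 1 + k1 r^2 times it, then the intrinsics apply), "xyz" and "rotation" of the camera in the world; the wrist camera has in their place "tool_from_camera" (4x4, takes a point from camera to tool coordinates, whose origin is the TCP and whose axes are the flange's). Camera axes: x right, y down, z forward; pixel columns grow to the right and rows downward; lengths in m; the calibration is good to about 2 mm. A picture is of the moment at which its call begins: read the wrist's pose just before it. There is no depth.
A pose or a line that the arm cannot do raises manip.Unreachable and nothing moves.
- manip.finish_job(): hands the job in, once; it reports no verdict.
The state is a dict: "time_s": time; "joints": joint angles; "joint_vel": joint speeds; "effort": joint torques, N m; "position": TCP position; "eef_rot": TCP orientation; "contact_force": force on the tool from outside, world axes, zero at the start; "ft_torque": the same for the moment, N m; "grip_width": opening from 0.0 (shut) to 1.0 (fully open).
Only numpy, scipy, OpenCV 4.12 (cv2) and the standard library are available. Lean on these libraries where they do the work, as an engineer would, in place of code of your own. Each camera call takes 0.05 s, during which the arm holds its last target.

## Working session

There is one attempt and no reset: what is moved stays moved. The work goes in short steps, each a Python script; the robot and the scene stay as the last script left them, time stands still between calls to the robot, and variables do not carry over. Pictures are saved under pics/ and viewed, and the job is handed in when it is done.

```bash
mkdir -p pics
cat > h.py <<'E'
import numpy as np, cv2, json
from plant import manip
from scipy.spatial.transform import Rotation as R
def quat(r): q=r.as_quat(); return [q[3],q[0],q[1],q[2]]
def rot(q): return R.from_quat([q[1],q[2],q[3],q[0]])
def down(yaw):
    # tool z down; tool x at angle yaw in world; y = jaw direction
    return quat(R.from_euler('z',yaw)*R.from_euler('x',np.pi))
def snap(name,fn):
    s=manip.sense(); d=manip.snapshot(name)
    if name=='wrist':
        T=np.array(d['tool_from_camera']); Rw=rot(s['eef_rot']).as_matrix()
        d['rotation']=(Rw@T[:3,:3]); d['xyz']=Rw@T[:3,3]+np.array(s['position'])
    cv2.imwrite('pics/'+fn+'.png',d['frame'])
    m={k:np.array(d[k]).tolist() for k in ('fx','fy','cx','cy','k1','xyz','rotation')}
    json.dump(m,open('pics/'+fn+'.json','w')); return d
def load(fn):
    d=json.load(open('pics/'+fn+'.json')); d['frame']=cv2.imread('pics/'+fn+'.png'); return d
def getR(d):
    r=np.array(d['rotation'])
    return r if r.shape==(3,3) else rot(r).as_matrix()
def ray(d,uv):
    uv=np.atleast_2d(np.asarray(uv,float))
    K=np.array([[d['fx'],0,d['cx']],[0,d['fy'],d['cy']],[0,0,1]])
    x=(uv-[d['cx'],d['cy']])/[d['fx'],d['fy']]; s=x.copy()
    for _ in range(30): s=x/(1+d['k1']*(s**2).sum(1,keepdims=True))
    v=np.c_[s,np.ones(len(s))]@getR(d).T
    return np.array(d['xyz']),v
def onz(d,uv,z):
    o,v=ray(d,uv); t=(z-o[2])/v[:,2]; return o+v*t[:,None]
def proj(d,P):
    P=np.atleast_2d(P); c=(P-np.array(d['xyz']))@getR(d); s=c[:,:2]/c[:,2:]
    s=s*(1+d['k1']*(s**2).sum(1,keepdims=True)); return s*[d['fx'],d['fy']]+[d['cx'],d['cy']]
def crop(fn,x0,y0,x1,y1,k,out):
    im=cv2.imread('pics/'+fn+'.png')[y0:y1,x0:x1]
    cv2.imwrite('pics/'+out+'.png',cv2.resize(im,None,fx=k,fy=k,interpolation=cv2.INTER_CUBIC))
E
python3 - <<'E'
from h import *
for n in ('scene','top','wrist'):
    d=snap(n,n+'0'); print(n,d['fx'],d['k1'],np.round(d['xyz'],3),np.round(getR(d),2).tolist())
print(manip.hold_point_z, manip.sense())
E
```

```text
scene 453.74255965223966 0.017645021385567047 [ 0.983 -0.521  1.06 ] [[0.77, 0.52, -0.38], [0.64, -0.62, 0.45], [0.0, -0.59, -0.81]]
top 438.34590150167986 -0.11343464891526066 [0.272 0.043 1.296] [[-0.05, -0.98, 0.2], [-1.0, 0.05, -0.02], [0.01, -0.2, -0.98]]
wrist 289.5369670698991 -0.04602872262826392 [ 0.255 -0.548  0.372] [[0.31, -0.91, -0.27], [-0.95, -0.3, -0.09], [-0.0, 0.28, -0.96]]
-0.0187 {'time_s': 0.15, 'joints': array([-1.31271071e+00,  9.17309349e-02,  1.23162572e+00, -1.32660726e-05,
        1.81980880e+00, -5.66799906e-02]), 'joint_vel': array([ 7.22058495e-04, -2.75182550e-04, -2.94410985e-03,  1.82392435e-03,
        9.02403146e-05,  6.79048711e-05]), 'effort': array([ 1.72549520e-03, -4.59372389e+01, -4.18526244e+01,  2.76149467e-05,
        9.55372991e-03, -4.00690476e-05]), 'position': array([ 0.18570598, -0.57030842,  0.23037437]), 'eef_rot': array([-7.81770231e-04,  9.87640819e-01,  1.56732238e-01, -8.54561413e-05]), 'contact_force': array([0.31452527, 0.18659425, 0.00098404]), 'ft_torque': array([-0.00079767,  0.02225259, -0.00351547]), 'grip_width': 1.0005942710585634}
```

View pics/scene0.png

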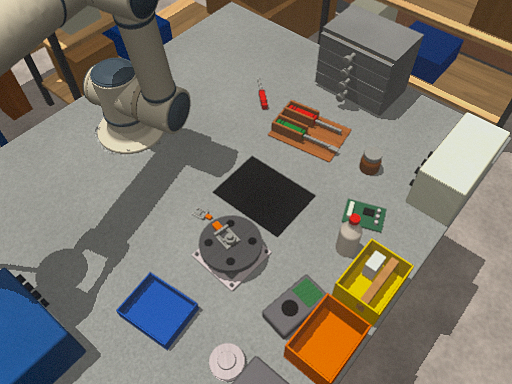

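View pics/top0.png

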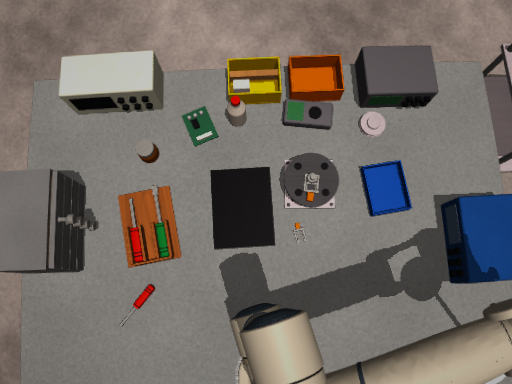

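View pics/wrist0.png

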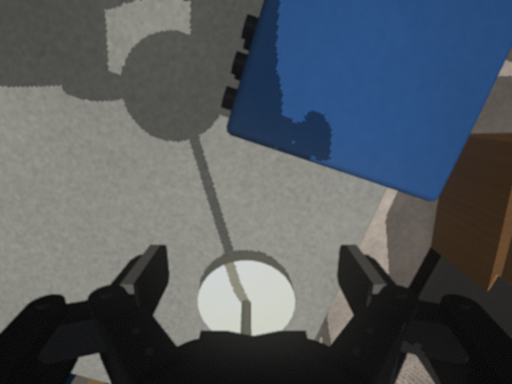

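Top view: there are two red picks, one in the rack at (137,245) and a loose one at (140,303). There are two orange-tabbed clips, one on the pulley at (312,187) and one on the bench at (298,231). The ones in the rack and on the pulley look larger and match the description. I'll confirm with crops and sizes.

Run:
```python
from h import *
a=cv2.imread('pics/top0.png')
A=cv2.resize(a[175:335,100:200],None,fx=3.6,fy=3.6,interpolation=cv2.INTER_CUBIC)
B=cv2.resize(a[145:250,270:350],None,fx=5,fy=5,interpolation=cv2.INTER_CUBIC)
H=576; B=cv2.copyMakeBorder(B,0,H-B.shape[0],0,0,cv2.BORDER_CONSTANT)
cv2.imwrite('pics/c1.png',np.hstack([A[:H],B]))
d=load('top0'); hsv=cv2.cvtColor(a,cv2.COLOR_BGR2HSV)
def m(lo,hi,z,name,mn=15):
    k=cv2.inRange(hsv,lo,hi); n,l,s,c=cv2.connectedComponentsWithStats(k)
    for i in range(1,n):
        if s[i,4]>=mn:
            pts=np.argwhere(l==i)[:,::-1].astype(float); P=onz(d,pts,z)[:,:2].astype(np.float32)
            (cx,cy),(w,h),an=cv2.minAreaRect(P); print(name,np.round(c[i]),s[i,4],'ctr',round(cx,4),round(cy,4),'wh',round(w,3),round(h,3),round(an,1))
m((0,170,120),(5,255,255),.036,'red'); m((5,180,150),(15,255,255),.08,'orange',8)
m((105,150,80),(125,255,255),.035,'blue',200); m((0,0,0),(180,255,35),.003,'black',500)
```

```text
red [235. 100.] 61 ctr 0.8204 0.0817 wh 0.026 0.025 40.5
red [136. 244.] 254 ctr 0.3906 0.3846 wh 0.097 0.025 8.6
red [143. 296.] 162 ctr 0.2407 0.365 wh 0.019 0.074 48.2
orange [313.  78.] 1113 ctr 0.8782 -0.1693 wh 0.119 0.158 0.1
orange [170. 214.] 354 ctr 0.4465 0.2759 wh 0.203 0.022 8.6
orange [147. 219.] 725 ctr 0.4415 0.3395 wh 0.193 0.049 7.9
orange [310. 196.] 47 ctr 0.4978 -0.1213 wh 0.016 0.023 74.8
orange [122. 210.] 129 ctr 0.4798 0.4122 wh 0.094 0.015 5.0
orange [166. 227.] 9 ctr 0.4302 0.2889 wh 0.023 0.002 10.7
orange [297. 226.] 17 ctr 0.4173 -0.0786 wh 0.014 0.01 10.3
orange [124. 231.] 11 ctr 0.4211 0.4041 wh 0.015 0.009 11.7
orange [142. 245.] 54 ctr 0.3825 0.3567 wh 0.085 0.006 9.3
orange [126. 238.] 11 ctr 0.4045 0.4022 wh 0.005 0.023 67.7
orange [169. 247.] 17 ctr 0.3739 0.2802 wh 0.045 0.002 8.7
orange [129. 252.] 42 ctr 0.3656 0.3943 wh 0.065 0.009 8.9
blue [385. 188.] 1690 ctr 0.5237 -0.359 wh 0.15 0.119 6.8
blue [489. 231.] 3505 ctr 0.3556 -0.6637 wh 0.255 0.173 0.2
black [385.  93.] 1144 ctr 0.8428 -0.3973 wh 0.28 0.177 53.2
black [242. 207.] 4607 ctr 0.4912 0.076 wh 0.236 0.178 0.9
black [455. 249.] 1061 ctr 0.3566 -0.5609 wh 0.256 0.059 0.2
```

View pics/c1.png

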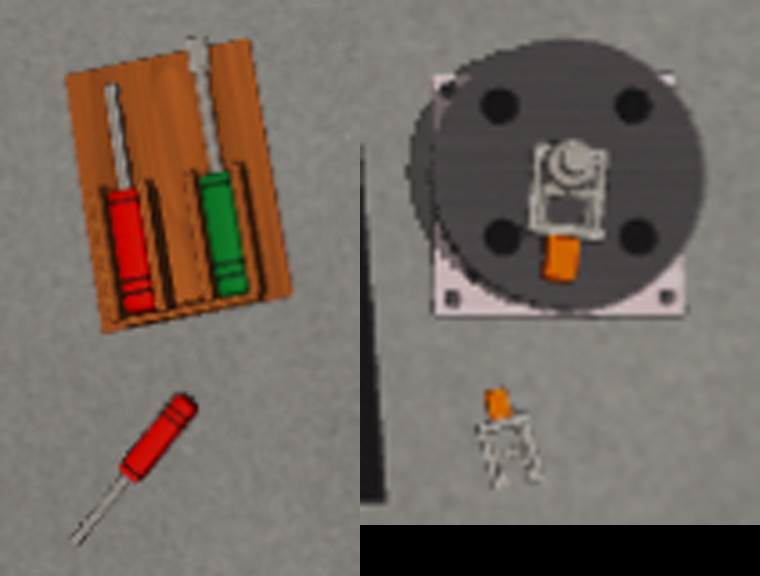

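The rack pick's handle measures 97x25 mm and the clip on the pulley has a tab of about 23x16 mm. Both match the larger size. The loose pick (74 mm handle) and the bench clip (14x10 mm tab) are the smaller ones. Next, wrist close-ups of the clip and rack.

Run:
```python
from h import *
q=down(-0.1)
print(manip.inverse_kinematics([.45,-.12,.25],q), manip.inverse_kinematics([.47,.40,.2],down(.15)),manip.inverse_kinematics([.41,-.11,.08],q))
manip.movep([.45,-.125,.25],q); snap('wrist','w_clip')
manip.movep([.44,.393,.20],down(.15)); snap('wrist','w_rack'); print(manip.sense()['time_s'],manip.sense()['joints'])
```

```text
[-3.33671813e-01 -2.64825889e-01  1.53310733e+00 -4.44089210e-16
  1.87331122e+00  1.33712451e+00] [ 6.49993361e-01  1.33428670e-01  1.24050288e+00 -4.44089210e-16
  1.76766110e+00  2.07078969e+00] [-3.42300009e-01 -3.78355214e-01  1.92386375e+00 -4.44089210e-16
  1.59608412e+00  1.32849632e+00]
4.0083 [ 6.69511818e-01  5.91773151e-02  1.31881451e+00 -3.38343641e-04
  1.76308168e+00  2.09199148e+00]
```

View pics/w_clip.png

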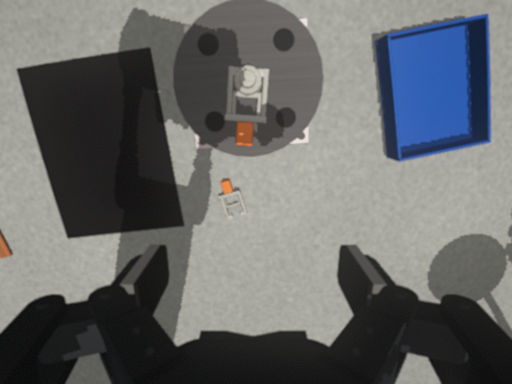

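View pics/w_rack.png

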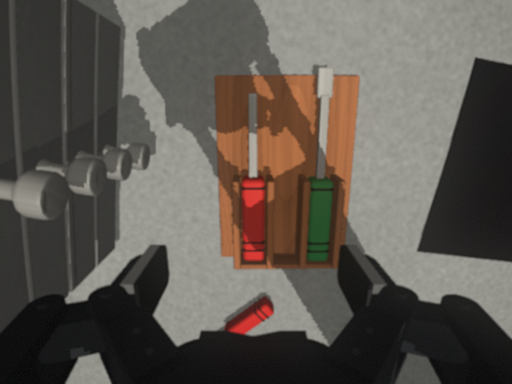

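The rack view shows the red handle centred at (253,220) with its shank up to (253,95). The clip view shows the seated clip with its eye near (246,103) and its tab at (245,133). Now I'll triangulate both.

Run:
```python
from h import *
def comp(fn,lo,hi,near):
    d=load(fn); hsv=cv2.cvtColor(d['frame'],cv2.COLOR_BGR2HSV); k=cv2.inRange(hsv,lo,hi)
    k=cv2.morphologyEx(k,cv2.MORPH_CLOSE,np.ones((5,5)))
    n,l,s,c=cv2.connectedComponentsWithStats(k); i=1+np.argmin([np.hypot(*(c[j]-near))+ (1e3 if s[j,4]<15 else 0) for j in range(1,n)])
    r=cv2.minAreaRect(np.argwhere(l==i)[:,::-1].astype(np.float32)); print(fn,np.round(c[i],1),s[i],np.round(cv2.boxPoints(r),1).tolist()); 
    return d,c[i],cv2.boxPoints(r)
def tri(obs):
    A=np.zeros((3,3));b=np.zeros(3)
    for d,uv in obs:
        o,v=ray(d,uv); v=v[0]/np.linalg.norm(v[0]); M=np.eye(3)-np.outer(v,v); A+=M;b+=M@o
    return np.linalg.solve(A,b)
red=((0,150,90),(6,255,255))
t=comp('top0',*red,(137,245)); w=comp('w_rack',*red,(253,220)); s=comp('scene0',*red,(302,114))
print('handle tri t,w',tri([(t[0],t[1]),(w[0],w[1])]),'w,s',tri([(w[0],w[1]),(s[0],s[1])]))
for z in (.03,.036,.042):
    for q in (t,w): 
        P=onz(q[0],q[2],z)[:,:2].astype(np.float32); print(z,cv2.minAreaRect(P), onz(q[0],q[1],z)[0][:2])
org=((3,170,90),(15,255,255))
t=comp('top0',*org,(310,196)); w=comp('w_clip',*org,(245,133)); s=comp('scene0',*org,(217,226))
print('tab',tri([(t[0],t[1]),(w[0],w[1])]),tri([(w[0],w[1]),(s[0],s[1])]))
for q in (t,w,s):
    P=onz(q[0],q[2],.08)[:,:2].astype(np.float32); print(cv2.minAreaRect(P), onz(q[0],q[1],.08)[0][:2])
a=cv2.imread('pics/w_clip.png'); cv2.imwrite('pics/c2.png',np.hstack([cv2.resize(a[55:155,200:290],None,fx=4.4,fy=4.4,interpolation=cv2.INTER_CUBIC),cv2.resize(cv2.imread('pics/w_rack.png')[80:190,215:300],None,fx=4,fy=4,interpolation=cv2.INTER_CUBIC)]))
```

```text
top0 [136.  244.1] [130 227  13  35 292] [[129.10000610351562, 228.10000610351562], [137.6999969482422, 226.6999969482422], [143.0, 260.20001220703125], [134.39999389648438, 261.6000061035156]]
w_rack [253.  218.9] [ 241  178   25   84 1898] [[241.0, 178.0], [265.0, 178.0], [265.0, 261.0], [241.0, 261.0]]
scene0 [303.2 111.6] [288 105  30  19 128] [[288.0, 107.0], [292.1000061035156, 100.30000305175781], [318.1000061035156, 116.30000305175781], [314.0, 123.0]]
handle tri t,w [0.39209623 0.38653673 0.0234702 ] w,s [0.39845725 0.38588712 0.03831466]
0.03 ((0.390710711479187, 0.3862641453742981), (0.10015492886304855, 0.025765998288989067), 8.921843528747559) [0.39050376 0.38628944]
0.03 ((0.3926689326763153, 0.3849738538265228), (0.10217487812042236, 0.02889559417963028), 8.425418853759766) [0.39566143 0.38548147]
0.036 ((0.3901461660861969, 0.3846389651298523), (0.09968021512031555, 0.02564389444887638), 8.921842575073242) [0.3899402  0.38466414]
0.036 ((0.3949752151966095, 0.3853229880332947), (0.1002093032002449, 0.028339743614196777), 8.425467491149902) [0.39791022 0.38582088]
0.04
[... 478 characters left out ...]
38, 121.9000015258789], [252.10000610351562, 122.9000015258789], [250.60000610351562, 144.89999389648438]]
scene0 [216.1 224.7] [212 221  10   9  63] [[209.5, 223.5], [214.5, 218.5], [221.5, 225.5], [216.5, 230.5]]
tab [ 0.50044372 -0.12119436  0.07203642] [ 0.50060281 -0.12192813  0.08093049]
((0.4989291727542877, -0.12078659981489182), (0.017081595957279205, 0.02346697822213173), 85.91019439697266) [ 0.49866789 -0.12055112]
((0.5011996626853943, -0.12094050645828247), (0.015720974653959274, 0.022934941574931145), 79.93077850341797) [ 0.50127156 -0.1210554 ]
((0.49770089983940125, -0.12269680202007294), (0.018961427733302116, 0.0314611941576004), 82.48567962646484) [ 0.49940413 -0.12238129]
```

View pics/c2.png

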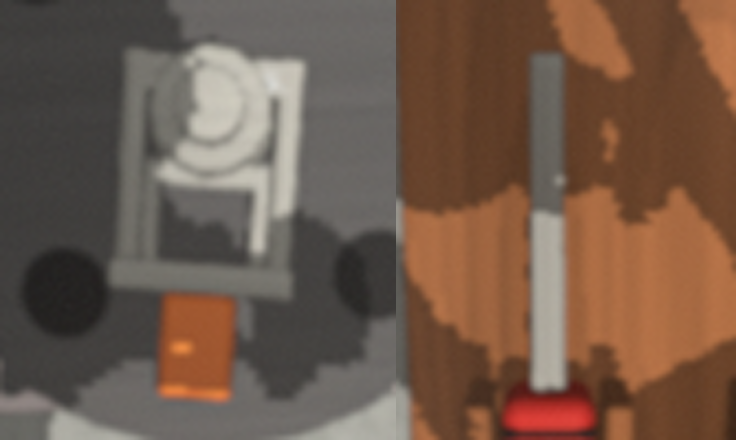

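Run:
```python
from h import *
d=load('w_rack')
for z in (.0255,.03): print('shank end',z,onz(d,[252.8,93.3],z)[0],'shank back',onz(d,[215+152/4,80+388/4],z)[0])
for z in (.036,.041): print('hfront,hback',z,onz(d,[[253,178],[253,261.5]],z))
d=load('w_clip'); f=lambda x,y:[200+x/4.4,55+y/4.4]
print('stub',onz(d,f(218,103),.098)[0]); print('collar',onz(d,f(212,113),.086)[0])
print('bbar L,R outer top', onz(d,[f(110,272),f(292,285)],.080)); print('tab corners top',onz(d,[f(163,294),f(236,296),f(160,388),f(232,392)],.080))
print('backbar inner edge (top)',onz(d,[f(160,262),f(250,268)],.080)); print('crossbar eye edge z.072',onz(d,[f(160,185),f(255,190)],.072))
# pulley from top cam
d=load('top0'); print('stub top cam', onz(d,[[270+572/5,145+155/5]],.098))
```

```text
shank end 0.0255 [0.53111967 0.40576103 0.0255    ] shank back [0.44332571 0.39251367 0.0255    ]
shank end 0.03 [0.53085573 0.40572354 0.03      ] shank back [0.44431042 0.39266459 0.03      ]
hfront,hback 0.036 [[0.44453027 0.39270347 0.036     ]
 [0.34476354 0.37788558 0.036     ]]
hfront,hback 0.041 [[0.44564226 0.39287382 0.041     ]
 [0.34750623 0.37829813 0.041     ]]
stub [ 0.55314777 -0.13255991  0.098     ]
collar [ 0.55243127 -0.13099936  0.086     ]
bbar L,R outer top [[ 0.52021297 -0.10320677  0.08      ]
 [ 0.5128197  -0.14577396  0.08      ]]
tab corners top [[ 0.5138716  -0.11509758  0.08      ]
 [ 0.5116338  -0.13230357  0.08      ]
 [ 0.49192811 -0.1118041   0.08      ]
 [ 0.48918746 -0.12904902  0.08      ]]
backbar inner edge (top) [[ 0.52126255 -0.1152453   0.08      ]
 [ 0.51771903 -0.13624792  0.08      ]]
crossbar eye edge z.072 [[ 0.53894166 -0.11687322  0.072     ]
 [ 0.53548237 -0.13931309  0.072     ]]
stub top cam [[ 0.54291411 -0.33508362  0.098     ]]
```

Shaft at about (0.5527,-0.1318), crossbar edge 15.9 mm and back-bar edge 33.8 mm along the clip (expected 16 and 34), clip axis 9.5° off -x. The pick handle's centre is at (0.395,0.385) with yaw 8.5°, and its length reads 99.8 mm at z 0.036. These are consistent, so I'll grasp the shank.

Run:
```python
from h import *
y=np.radians(8.5); c=np.array([.395,.3853]); p=c+.084*np.array([np.cos(y),np.sin(y)])
q=down(y); manip.movep([*p,.09],q); 
print(manip.move_straight([*p,.008],v=.08,until_force=15)); s=manip.sense(); print(s['position'],s['contact_force'])
manip.grab(); s=manip.sense(); print(s['grip_width'],s['contact_force'],s['position'],s['time_s'])
snap('wrist','g1')
```

```text
False
[0.47851331 0.39804995 0.00888069] [-0.28518793 -0.04203805 -0.28320795]
0.08846115016342704 [-0.49736088 -0.78974201  0.99064944] [0.47808226 0.39768495 0.00811779] 6.4167
```

View pics/g1.png

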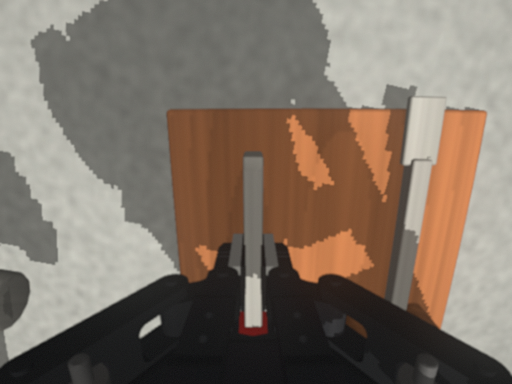

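Shank gripped (width ~8 mm). Lifting it out and laying it on the mat.

Run:
```python
from h import *
s=manip.sense(); p0=s['position']
manip.move_straight([p0[0],p0[1],.14],v=.12)
s=manip.sense(); print('lift',s['grip_width'],s['contact_force'],s['time_s'])
snap('wrist','g2')
y=-.166; u=np.array([np.cos(y),np.sin(y)]); p=np.array([.491,.076])+.039*u; q=down(y)
manip.movep([*p,.10],q); manip.move_straight([*p,.016],v=.1)
f0=manip.sense()['contact_force']
r=manip.move_straight([*p,.0045],v=.03,until_force=4); s=manip.sense(); print(r,s['position'],s['contact_force']-f0,s['time_s'])
snap('wrist','g3')
```

```text
lift 0.0857305831756388 [ 0.01561987  0.94143535 -1.25755782] 7.7167
True [0.529641   0.06953916 0.00480311] [0.23185221 0.51571154 4.50100535] 10.4417
```

View pics/g3.png

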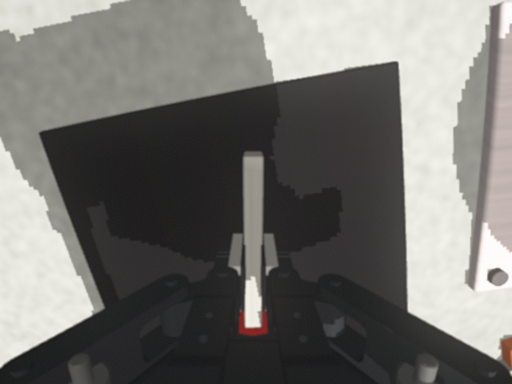

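View pics/g2.png

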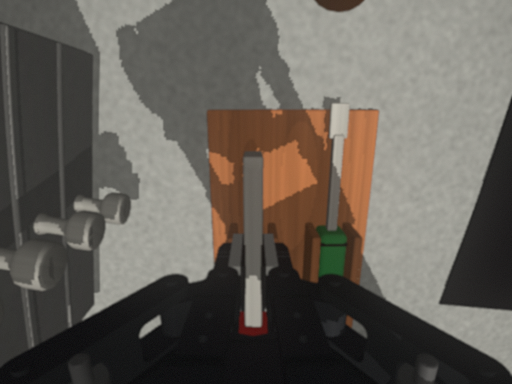

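The pick touches down as expected (4.5 N at TCP z 0.0048) on the mat. Releasing it and looking from above.

Run:
```python
from h import *
manip.release(); p0=manip.sense()['position']
manip.move_straight([p0[0],p0[1],.09],v=.15)
y=-.166; u=np.array([np.cos(y),np.sin(y)]); h=p0[:2]-.084*u+.012*u
print('h',h)
manip.movep([*(h-.03*u),.20],down(y)); d=snap('wrist','w_mat'); print(manip.sense()['time_s'])
hsv=cv2.cvtColor(d['frame'],cv2.COLOR_BGR2HSV); k=cv2.inRange(hsv,(0,150,70),(6,255,255))
k=cv2.morphologyEx(k,cv2.MORPH_CLOSE,np.ones((5,5))); n,l,s,c=cv2.connectedComponentsWithStats(k)
for i in range(1,n):
    if s[i,4]>100:
        pts=np.argwhere(l==i)[:,::-1].astype(float); P=onz(d,pts,.033)[:,:2].astype(np.float32); print(s[i],cv2.minAreaRect(P))
```

```text
h [0.45793083 0.08137554]
12.65
[ 240  117   26   93 2206] ((0.44580382108688354, 0.0839497447013855), (0.026301901787519455, 0.09958026558160782), 80.548583984375)
```

View pics/w_mat.png

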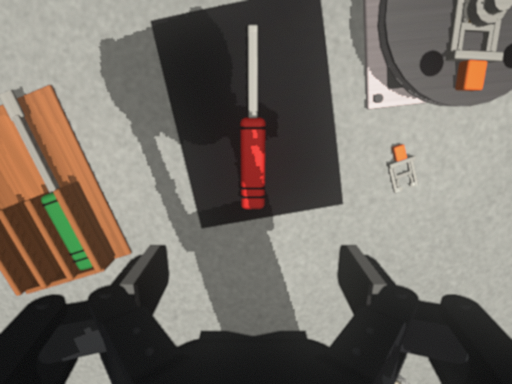

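The pick lies on the mat, handle centre (0.4458,0.0839), 99.6x26.3 mm, yaw -9.45°. Taking it by the red handle and hovering over the eye.

Run:
```python
from h import *
y=-.165; u=np.array([np.cos(y),np.sin(y)]); g=np.array([.4458,.0839])+.012*u; q=down(y)
manip.movep([*g,.07],q); print(manip.move_straight([*g,.005],v=.08,until_force=15))
manip.grab(); s=manip.sense(); print(s['grip_width'],s['position'],s['time_s'])
manip.move_straight([*g,.13],v=.15)
e=np.array([.5282,-.1273]); t=e-.124*u
manip.movep([*t,.13],q); manip.move_straight([*t,.095],v=.1)
snap('wrist','w_h1'); snap('scene','s_h1'); s=manip.sense(); print(s['position'],s['contact_force'],s['grip_width'],s['time_s'])
crop('w_h1',150,60,350,260,3,'w_h1c'); crop('s_h1',150,170,300,290,5,'s_h1c')
```

```text
False
0.2936814490952881 [0.45790202 0.08195555 0.00537666] 14.775
[ 0.40636348 -0.10679393  0.09575022] [-0.4621632  -1.08255428 -0.72797636] 0.29026167823695015 17.1583
```

View pics/w_h1c.png

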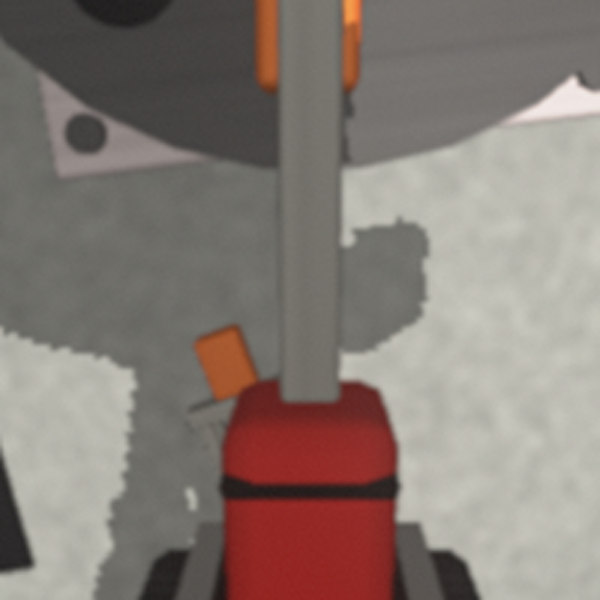

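View pics/s_h1c.png

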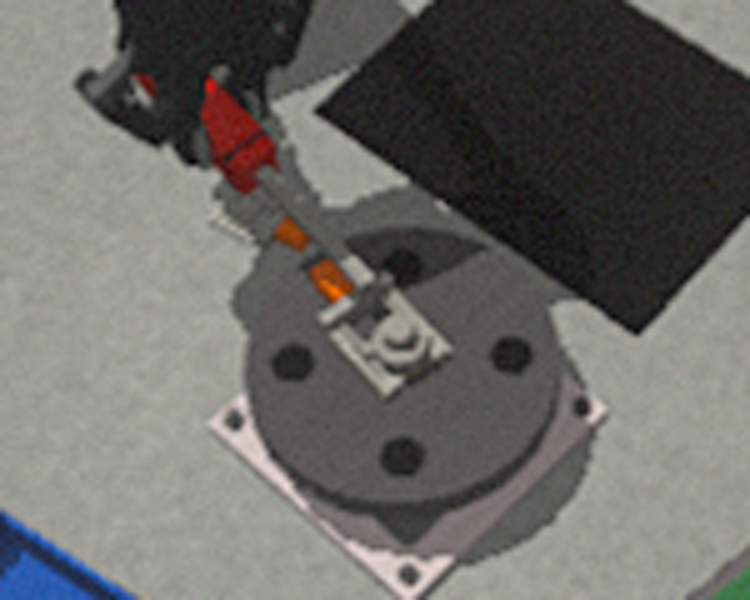

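Run:
```python
from h import *
crop('w_h1',190,0,320,110,5,'w_h1d'); crop('s_h1',195,210,255,255,12,'s_h1d')
d=load('w_h1'); y=-.165; u=np.array([np.cos(y),np.sin(y)]); p=np.array([.40636,-.10679])
for nm,D in (('w_h1',(190,0,5)),('s_h1',(195,210,12))):
    d=load(nm); 
    P=[[*(p+.128*u),.0958+.0185],[*(p+.1245*u),.0948],[.5282,-.1273,.072],[.5527,-.1318,.098]]
    print(nm,np.round((proj(d,P)-[D[0],D[1]])*D[2]))
```

```text
w_h1 [[ 328. -232.]
 [ 326.  -69.]
 [ 326.   34.]
 [ 334. -412.]]
s_h1 [[340. 193.]
 [335. 232.]
 [339. 287.]
 [404. 302.]]
```

View pics/w_h1d.png

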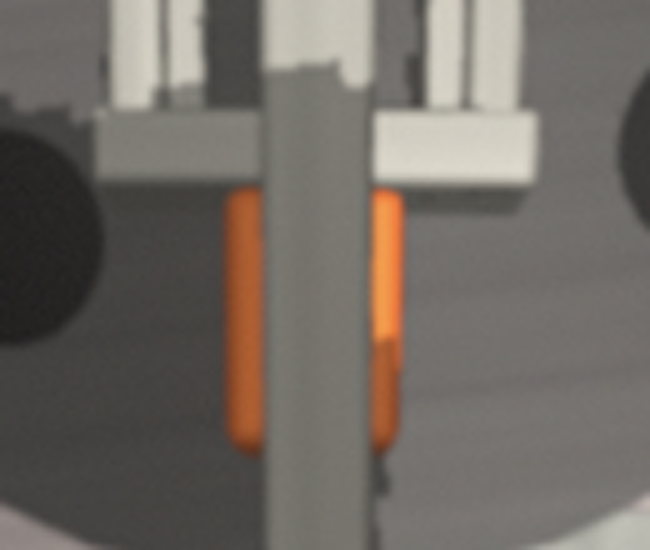

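View pics/s_h1d.png

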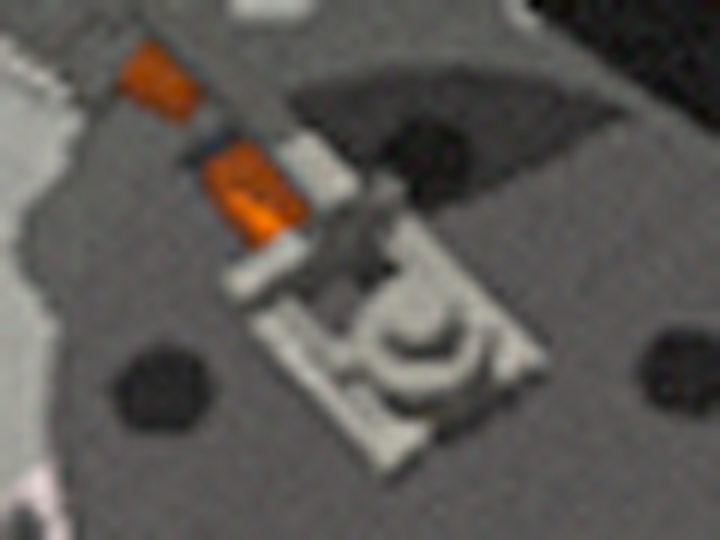

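Laterally the shank sits on the clip's centreline (320 vs 316 px in the 5x crop) and parallel to it. Lowering the hook into the eye, with a force stop.

Run:
```python
from h import *
s=manip.sense(); f0=s['contact_force']; t=[.4063,-.1068]
t=np.array([.5282,-.1273])-.124*np.array([np.cos(-.165),np.sin(-.165)])
r=manip.move_straight([*t,.073],v=.04,until_force=5); s=manip.sense(); print(r,s['position'],s['contact_force']-f0,s['time_s'])
snap('scene','s_h2'); crop('s_h2',195,210,255,255,12,'s_h2d')
```

```text
False [ 0.40588734 -0.10696137  0.07299561] [ 0.46270336  1.66386534 -0.00248113] 17.8583
```

View pics/s_h2d.png

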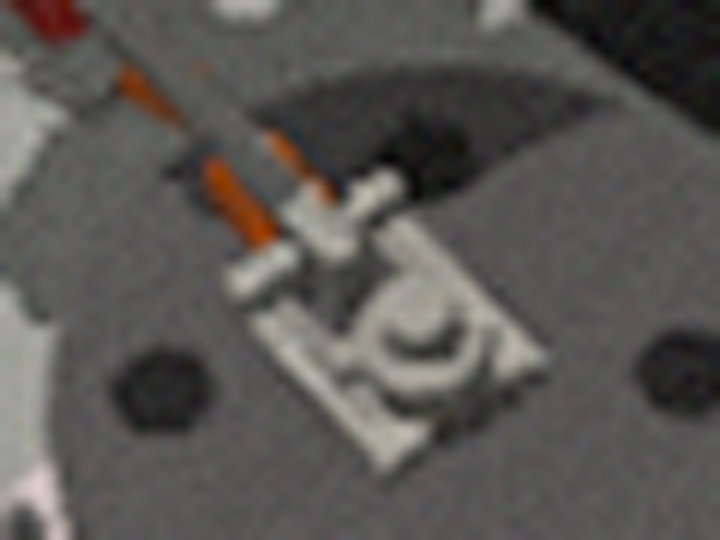

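The shank end at (340,245) now lies past the back bar, ends (265,265) and (380,190), so the hook is in the eye with no contact force. Pulling.

Run:
```python
from h import *
u=np.array([np.cos(-.165),np.sin(-.165)]); t=np.array([.5282,-.1273])-.124*u
f0=manip.sense()['contact_force']
for d in (.007,.011,.016,.035):
    manip.move_straight([*(t-d*u),.073],v=.03); s=manip.sense(); print(d,s['position'],np.round(s['contact_force']-f0,1),s['grip_width'],s['time_s'])
snap('scene','s_h3'); crop('s_h3',195,210,255,255,12,'s_h3d')
```

```text
0.007 [ 0.39912758 -0.10581241  0.07329566] [ 1.7 -0.1  0.7] 0.29321325013982286 18.2917
0.011 [ 0.39553166 -0.10524807  0.07348727] [ 2.5 -0.2  1.5] 0.29238423640703554 18.575
0.016 [ 0.38981591 -0.10428426  0.07291229] [ 2.3 -0.7  1.4] 0.29336601859823863 18.8917
0.035 [ 0.37133832 -0.10119723  0.07305335] [-0.6  0.3  0.6] 0.2956402939646549 19.675
```

View pics/s_h3d.png

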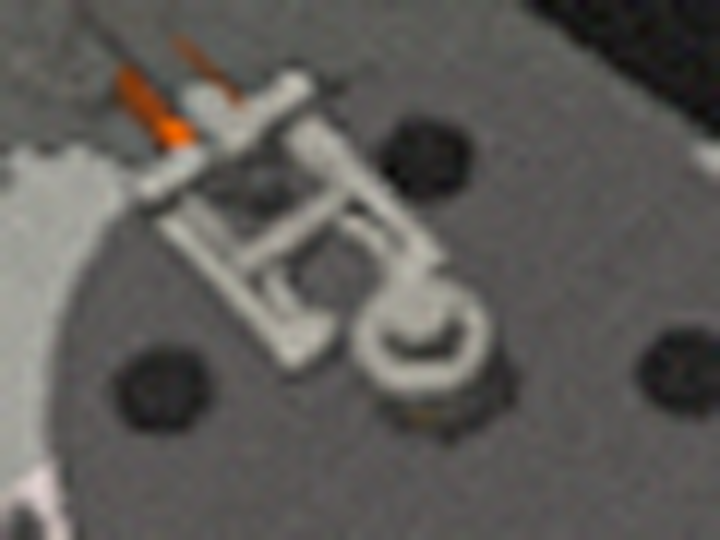

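Run:
```python
from h import *
a=cv2.imread('pics/s_h3.png')[208:243,198:238]; a=cv2.convertScaleAbs(a,alpha=1.5)
A=cv2.resize(a,None,fx=14,fy=14,interpolation=cv2.INTER_LANCZOS4); 
d=snap('wrist','w_h3'); b=cv2.resize(d['frame'][0:120,190:320],None,fx=4,fy=4)
cv2.imwrite('pics/c5.png',A); cv2.imwrite('pics/c6.png',b)
u=np.array([np.cos(-.165),np.sin(-.165)]); p=np.array([.3713,-.1012])
d=load('s_h3'); print((proj(d,[[*(p+.128*u),.0905],[*(p+.121*u),.081]])-[198,208])*14)
```

```text
[[241.47246593 197.0411269 ]
 [222.44920929 200.40946834]]
```

View pics/c5.png

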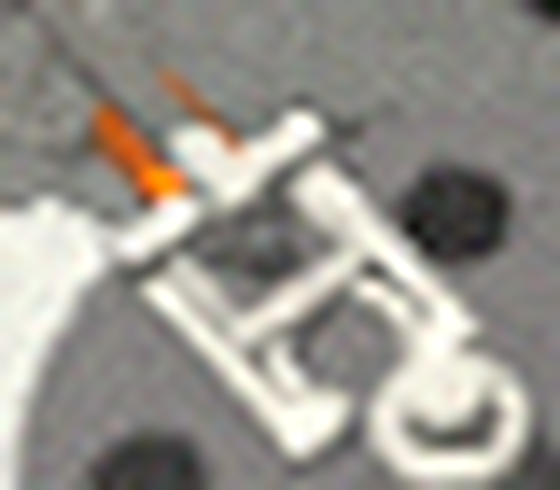

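View pics/c6.png

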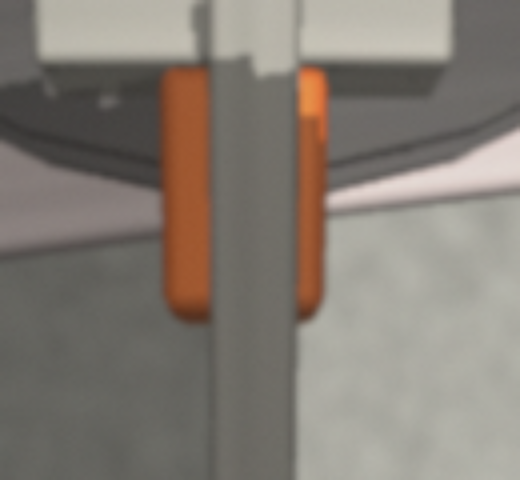

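Run:
```python
from h import *
d=load('w_h3'); f=lambda x,y:[190+x/4,y/4]
print('tab',onz(d,[f(244,65),f(244,318)],.08)); s=manip.sense(); print(s['contact_force'],s['time_s'])
d0=load('w_h1'); g=lambda x,y:[190+x/5,y/5]; print('before',onz(d0,[g(315,185),g(315,455)],.08))
```

```text
tab [[ 0.48137004 -0.11830228  0.08      ]
 [ 0.45671544 -0.11412812  0.08      ]]
[ 0.51693312  0.39859169 -0.52620623] 19.775
before [[ 0.51271542 -0.12356635  0.08      ]
 [ 0.48776579 -0.11941406  0.08      ]]
```

The clip has moved 31.4 mm, so it is clear of the groove and short of the 45 mm tipping limit. Unhooking the pick and laying it back on the mat.

Run:
```python
from h import *
y=-.165;u=np.array([np.cos(y),np.sin(y)]); t=np.array([.5282,-.1273])-.124*u; q=down(y)
manip.move_straight([*(t-.031*u),.073],v=.03)
manip.move_straight([*(t-.031*u),.10],v=.05)
print(manip.sense()['contact_force'])
manip.move_straight([*(t-.031*u),.14],v=.15)
snap('scene','s_h4'); crop('s_h4',150,170,300,290,5,'s_h4c')
g=[.4579,.0819]; manip.movep([*g,.10],q); manip.move_straight([*g,.02],v=.12); f0=manip.sense()['contact_force']
r=manip.move_straight([*g,.005],v=.03,until_force=4); s=manip.sense(); print(r,s['position'],s['contact_force']-f0)
manip.release(); manip.move_straight([*g,.10],v=.15); s=manip.sense()
# view clip
tab=np.array([.469,-.1162]); v=tab-.07*u
manip.movep([*v,.20],q); snap('wrist','w_c2'); snap('top','t2'); print(manip.sense()['time_s'])
```

```text
[ 0.02587687 -0.21350811 -1.30171492]
True [0.45790699 0.0819778  0.00537747] [0.7292239  0.01054408 3.247733  ]
25.75
```

View pics/w_c2.png

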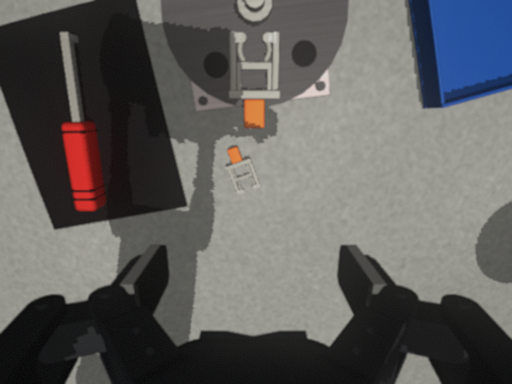

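View pics/t2.png

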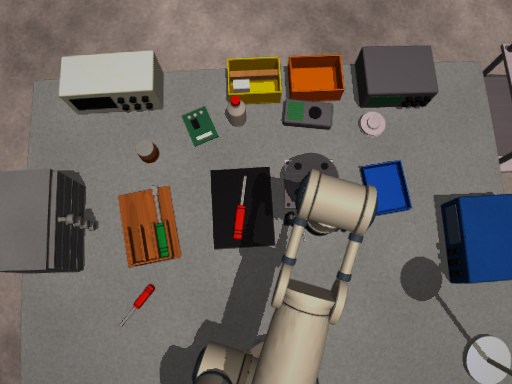

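The pick lies on the mat and the clip is loose on the pulley with its tab at (254,113). Grasping the tab.

Run:
```python
from h import *
d=load('w_c2'); hsv=cv2.cvtColor(d['frame'],cv2.COLOR_BGR2HSV); k=cv2.inRange(hsv,(3,170,90),(15,255,255))
k=cv2.morphologyEx(k,cv2.MORPH_CLOSE,np.ones((3,3))); n,l,s,c=cv2.connectedComponentsWithStats(k)
for i in range(1,n):
    if s[i,4]>100: 
        P=onz(d,np.argwhere(l==i)[:,::-1].astype(float),.08)[:,:2].astype(np.float32); r=cv2.minAreaRect(P); print(s[i],c[i],r)
        if abs(c[i][0]-254)<8 and abs(c[i][1]-113)<8: ctr=np.array(r[0])
y=-.165;u=np.array([np.cos(y),np.sin(y)])
print(ctr); ctr=ctr-.001*u; q=down(y)
manip.movep([*ctr,.12],q); print(manip.move_straight([*ctr,.0685],v=.08,until_force=10))
manip.grab(); s=manip.sense(); print(s['grip_width'],s['position'],s['contact_force'])
manip.move_straight([*ctr,.10],v=.06); manip.move_straight([*ctr,.16],v=.15); s=manip.sense(); print(s['grip_width'],s['contact_force'],s['time_s'])
snap('wrist','w_c3'); snap('scene','s_c3')
```

```text
[244 100  20  27 513] [253.91812865 112.79922027] ((0.4702340364456177, -0.11587183177471161), (0.01636345498263836, 0.021943984553217888), 80.99212646484375)
[229 147  13  16 130] [234.37692308 154.50769231] ((0.43766799569129944, -0.0926625207066536), (0.012521813623607159, 0.008617901243269444), 11.610200881958008)
[ 0.47023404 -0.11587183]
False
0.18576881948599702 [ 0.46940821 -0.11577015  0.06889243] [ 0.32844444 -0.2800688   2.04934503]
0.1874424689620672 [ 0.17051248 -0.90621564 -1.06029877] 28.9083
```

View pics/w_c3.png

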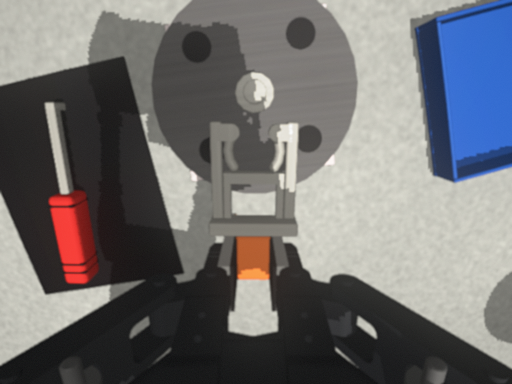

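The clip is held level by its tab. Taking it to the tray with the jaws along the tray's long side.

Run:
```python
from h import *
y=np.radians(96.8); x=np.array([np.cos(y),np.sin(y)]); p=np.array([.5237,-.359])-.0275*x; q=down(y)
print(manip.inverse_kinematics([*p,.01],q))
manip.movep([*p,.14],q); s=manip.sense(); print(s['position'],s['grip_width'],s['time_s']); snap('wrist','w_t1')
manip.move_straight([*p,.03],v=.1); f0=manip.sense()['contact_force']
r=manip.move_straight([*p,.009],v=.03,until_force=4); s=manip.sense(); print(r,s['position'],s['contact_force']-f0,s['time_s'])
snap('scene','s_t1'); crop('s_t1',90,250,240,360,5,'s_t1c')
```

```text
[-0.68465095  0.29826978  1.39176392  0.          1.45155895 -0.80333333]
[ 0.52705185 -0.38593704  0.13995355] 0.19335793984625207 30.9333
False [ 0.52704844 -0.38638569  0.00917732] [-0.71838802  0.01316594 -0.15753549] 33.0833
```

View pics/w_t1.png

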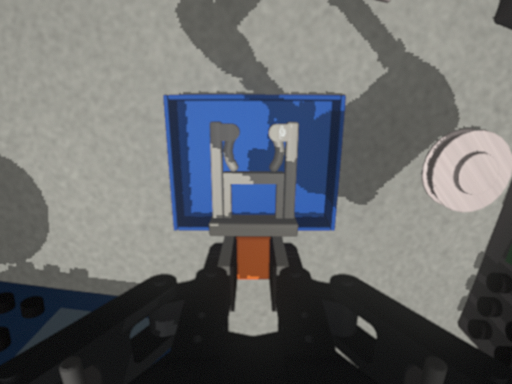

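View pics/s_t1c.png

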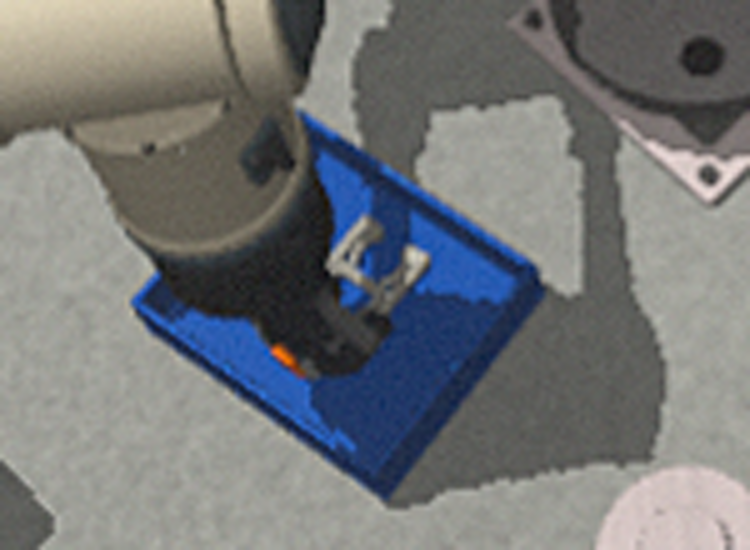

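Run:
```python
from h import *
s=manip.sense(); p=[.52696,-.38631]; f0=s['contact_force']
r=manip.move_straight([*p,.006],v=.02,until_force=3); s=manip.sense(); print(r,s['position'],s['contact_force']-f0)
manip.release(); manip.move_straight([*p,.16],v=.12); s=manip.sense(); print(s['contact_force'],s['grip_width'])
snap('wrist','w_f'); manip.movep([.40,-.40,.30],s['eef_rot']); snap('scene','s_f'); snap('top','t_f'); print(manip.sense()['time_s'])
```

```text
True [ 0.52747004 -0.38672402  0.00694386] [-0.65917789 -0.60932657  4.76233114]
[-0.04245419  0.21553471  0.99546219] 0.9968246313356854
36.4083
```

View pics/w_f.png

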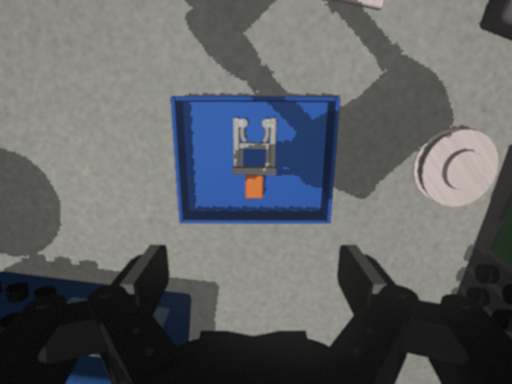

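View pics/s_f.png

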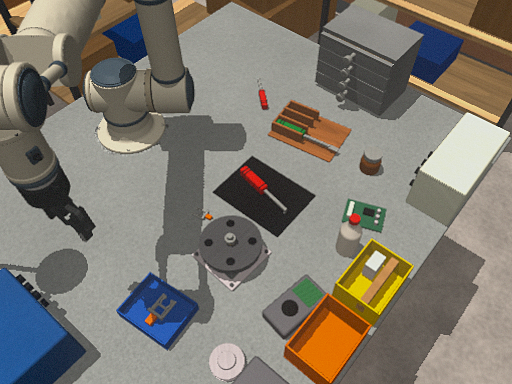

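The clip lies flat in the tray (255,155 in the wrist view), the pick lies on the mat (265,190 in the scene view), and the other things stand where they were. The robot touches nothing, so I'm handing in.

```bash
python3 -c "
from h import *
manip.finish_job(); print(manip.sense()['time_s'])"
```

```text
the job is handed in; nothing more can be done
the job is handed in; nothing more can be done
```

The clip is off the drive unit and in the blue tray, and the job is handed in at about 36.5 s of the 72 s allowed. I used the larger pick and the larger clip, both confirmed by size.

- **Pick:** I lifted it from the rack by its shank, laid it on the mat, let go, and took it again by the red handle.
- **Clip:** I hooked the eye and pulled straight along the clip's axis. The clip moved 31.4 mm, clear of the shaft and short of the 45 mm where it might tip off. The gripper stayed on the pick's handle throughout, so it did not touch the seated clip.
- **Finish:** I laid the pick back on the mat, picked up the loose clip by its tab, and set it in the tray.

**Last checks:** the final pictures show the clip flat in the tray, the pick on the mat, and the other things in place. The gripper was open, clear of everything, and read about 1 N before the last move away.

**Not fully checked:**
- Force readings were taken only between pull steps and showed about 2.5 N at most, so the 5 to 12 N peak as the clip snapped free was not seen.
- In the scene camera, some points projected 1 to 2 pixels from where they appeared, roughly the stated calibration error. I relied on the wrist views.

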